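# Vent the lunch carrier: valve half open, slide held at its click

## Task

Let the steam out of the steel lunch carrier: first turn the valve lever on its lid to half open (45 degrees), leaving the vent slide where it is meanwhile. Then push the vent slide along its rail until its ball clicks into the notch between the two ridges, without running on past it, and finish while still gripping the slide there between the fingers; do not shift the boxes, cup or fork standing about.

Things in the scene. Friction and masses are not known exactly. Their poses are not given: they have to be found in the camera images.
- carrier: Cylindrical steel lunch carrier, 176 mm wide, flat lid 140 mm above the table, stuck fast by a suction foot. Origin: centre of its underside, z up; its y is the way the vent slide opens. The 116 mm rail lies along y at x = -40 mm, its sides 8 mm above the lid; the valve pivot is at x = +42, y = -25 mm.
- valve (a joint): Valve lever, rad: 0 shut (lever along the carrier's +y), growing clockwise seen from above (tip towards the carrier's +x); 0.785 is half open (45 degrees), 1.571 fully. Three dark lines on the lid fan out from the pivot: shut, half, full. Starts at 0 to 0.35; stiff (0.12 N m, about 3 N at the grip), stays where left.
- valve_grip (a point): Grip point of the valve lever, a flat steel bar on edge, 10 mm thick, 20 mm high (14 to 34 mm above the lid), reaching 64 mm from its pivot. The point is at mid-height, 46 mm from the pivot, 24 mm above the lid; its y runs from pivot to tip, x across the bar, z up.
- vent_slide: Vent slide: upright steel finger tab on the rail, 14 mm thick along it (y), 26 mm wide (x), 10 to 44 mm above the lid; origin in its middle, 32 mm above the lid. Moves 62 mm along the carrier's +y; starts 0 to 10 mm from shut. Drag 1.5 N. A sprung ball under it meets each ridge with about 7 N, then past the crest is drawn into the notch; pushing on meets the second ridge (7 N) at once.
- notch (a point): The notch, midway between two round steel ridges across the rail's floor (8 mm wide, 11.6 mm apart, 5.5 mm above the lid). Axes as the carrier's. The slide is in the notch when its origin is level with this point along y: 24 to 40 mm from shut, differing between carriers. Ridge 1 is first touched 11.6 mm, its crest passed 5.8 mm, before the notch.
- orange_box: Bystander: round orange plastic box, 98 mm across, 52 mm high, loose; origin at its underside.
- teal_box: Bystander: round teal plastic box, the same size, loose; origin at its underside.
- cup: Bystander: short white ceramic cup with a chipped rim, 76 mm across, 65 mm high, loose; origin at its underside.
- fork: Bystander: steel fork, 187 mm long, 4 mm thick, lying on the table, loose; origin at its underside.
Not all that is in view belongs to the job. Of the things like the carrier, leave any that is brown; of the rest the larger one is meant.

How it is judged:
By the outcome, as a careful person would: the job done as asked, in the order asked, and still so for the second after the job is handed in, while the arm keeps its last pose, push and grip.
It also fails if it takes over 58 s, if anything falls off the work surface, if the arm or the gripper's body presses on something with over 40 N, if the wrist force passes 120 N, or if a joint passes its speed limit or range.

## Robot

A 7-joint arm with a two-finger parallel gripper is mounted at the origin on the work surface. World frame = base frame: x ahead of the robot, y to its left, z up, the work surface at z = 0. Lengths are in m, angles in rad, forces in N, time in s.
With the tool pointing down it reaches from about 0.35 to 0.9 m from the base axis. Payload 8.1 kg.
Tool frame: the origin (TCP) lies midway between the tips of the shut fingers; the grasp point (between the pads) lies arm.grip_point_offset behind it (arm.grip_point_offset is the distance from the TCP to the grasp point, in m); y points along the fingers, z is the direction in which the jaws open and shut, and the axes are right-handed (so a half turn about y gives the same grasp; the last joint's range is limited). The gripper opens to 92 mm and grips with 3 to 60 N. Pads are 19 mm wide; open, the fingers measure 130 mm over their backs; the gripper's body (75 mm by 190 mm) begins 47 mm behind the grasp point.
Start: joints at [1.003, 0.434, 0.025, 1.573, -0.012, 1.134, -0.075], TCP at [0.28, -0.559, 0.227] pointing down, gripper open.
Joint ranges: [-2.62, 2.62], [-0.44, 2.09], [-1.27, 1.32], [0.08, 2.57], [-1.32, 4.46], [0.12, 2], [-2.74, 2.74]. Speed limits (rad/s): [2.22, 2.22, 3.01, 3.01, 3.14, 3.14, 3.14].

## Interface

Orientations are given as a rotation vector (axis times angle).
In Python, from cell import arm, get_image, camera_info gives the robot as it stands.
- The arm moves only by the tool carry_out, never from a script. Its argument "steps" is one flat list of numbers, 5 for each row, row after row: the opening, from 0 (shut) to 1 (fully open), then the shift along the world's x, y, z in units of 0.1 m (1.0 is 0.1 m), then the turn about the world's z in units of 45 degrees (1.0 is 45 degrees). In form: [hand, dx, dy, dz, spin, hand, dx, dy, dz, spin, ...]. A call has 1 to 12 rows; each row is the pose to reach, as a shift and turn from the pose commanded when the call began; what a row does not reach only later rows make up. A row lasts 1/10 s, in which the tool goes at most 50 mm and 8.59 degrees, less where a joint would pass 70% of its speed; a pose out of reach is approached as far as the arm can. A call with a number of a shift or a turn outside -1 to 1 is refused whole. A call with a gripper value outside its range is refused whole. The fingers move at their own pace and stop on an object; "grip_force" is the grip in N (left out, the last holds). Time passes only in rows, so rows that repeat a pose let the fingers close. It gives the time, the measured TCP pose, the force and the opening at its end, in the units of the state.
- arm.observe(): the state, without advancing time (a new reading comes with each control period).
- get_image(name): name is "side" or "top" or "wrist"; returns (picture, depth): 480x640x3 uint8, red, green, blue; 480x640 float32, m along the optical axis (not along the pixel's ray), 0 where there is no reading.
- camera_info(name): a dict with "fovy" (degrees; the focal length in pixels is half the picture's height over the tangent of half this angle, whatever the lens; pixels are square), "cx", "cy" (the principal point, pixels), "dist_coeffs" ([k1, k2, p1, p2, k3] as OpenCV has them; the pictures are not rectified), "R" (3x3) and "t" (3): a world point X has camera coordinates R X + t; the wrist camera has in their place "tool_from_camera" (4x4, takes a point from camera to tool coordinates, whose origin is the TCP and whose axes are the tool frame's). Camera axes: x right, y down, z forward; pixel columns grow to the right and rows downward; lengths in m; the calibration is good to about 2 mm. A picture is of the moment at which its call begins: read the wrist's pose just before it. camera_info takes no time and is no camera call.
- arm.sign_off(): hands the job in, once; it reports no verdict.
The state is a dict: "clock": time; "joints": joint angles; "dq": joint speeds; "joint_efforts": joint torques, N m; "position": TCP position; "ee_rot": TCP orientation; "force": force on the tool from outside, world axes, zero at the start; "ft_torque": the same for the moment, N m; "width": opening from 0.0 (shut) to 1.0 (fully open).
Only numpy, scipy, OpenCV 4.12 (cv2) and the standard library are available. Lean on these libraries where they do the work, as an engineer would, in place of code of your own. Each camera call takes 0.05 s, during which the arm holds its last target. There are 200 camera calls.

## Working session

There is one attempt and no reset: what is moved stays moved. The work goes in short steps, Python scripts to look and compute and a tool call to move; the robot and the scene stay as the last step left them, time stands still between calls to the robot, and variables do not carry over. Pictures are saved under pics/ and viewed, about 8 in all and at most 12, crops included, and the job is handed in when it is done.

Besides the shell and the picture viewer there is one more tool, called after "Emit:" by a JSON object that holds its "fn" and its "kwargs", one argument or row to a line. carry_out: Moves the arm, as the interface text tells. Shifts and turns lie within -1 to 1; 1 stands for 0.1 m of shift or 45 degrees of turn. Its arguments: {"type":"object","properties":{"steps":{"type":"array","items":{"type":"number"}},"grip_force":{"type":"number"}},"required":["steps"]}

```bash
ls; mkdir -p pics; cat > h.py <<'E'
import numpy as np, cv2
from cell import arm, get_image, camera_info
from scipy.spatial.transform import Rotation as Ro
def cam(name, st=None):
    c=camera_info(name); f=240/np.tan(np.radians(c["fovy"])/2)
    K=np.array([[f,0,c["cx"]],[0,f,c["cy"]],[0,0,1]]); D=np.array(c["dist_coeffs"],float)
    if "R" in c: R=np.array(c["R"]);t=np.array(c["t"])
    else:
        T=np.array(c["tool_from_camera"]); W=np.eye(4); W[:3,:3]=Ro.from_rotvec(st["ee_rot"]).as_matrix(); W[:3,3]=st["position"]
        M=np.linalg.inv(W@T); R=M[:3,:3]; t=M[:3,3]
    return K,D,R,t
def plane(cm,px,z):
    K,D,R,t=cm; p=cv2.undistortPoints(np.array(px,float).reshape(-1,1,2),K,D)[:,0]
    d=np.c_[p,np.ones(len(p))]@R; o=-R.T@t
    return o+d*((z-o[2])/d[:,2])[:,None]
def proj(cm,X):
    K,D,R,t=cm; return cv2.projectPoints(np.array(X,float).reshape(-1,3),cv2.Rodrigues(R)[0],t,K,D)[0][:,0]
def cloud(cm,depth):
    K,D,R,t=cm; h,w=depth.shape; u,v=np.meshgrid(np.arange(w),np.arange(h))
    p=cv2.undistortPoints(np.stack([u,v],-1).reshape(-1,1,2).astype(float),K,D)[:,0]
    d=depth.reshape(-1,1); return ((np.c_[p,np.ones(len(p))]*d-t)@R).reshape(h,w,3)
def snap(name,fn):
    st=arm.observe(); im,d=get_image(name); cv2.imwrite(f"pics/{fn}.png",im[:,:,::-1]); np.savez(f"pics/{fn}.npz",im=im,d=d,p=st["position"],r=st["ee_rot"])
    return im,d,cam(name,st)
E
python3 - <<'E'
from h import *
st=arm.observe();print(st); print(arm.grip_point_offset)
for n in("top","side"):
    im,d,c=snap(n,n+"0"); print(n,-c[2].T@c[3],c[2].round(2).tolist(),c[0][0,0])
E
```

```text
pics
{'clock': 0.0, 'joints': array([ 1.00341414,  0.43520265,  0.02501913,  1.5741176 , -0.01162187,
        1.13400194, -0.07511226]), 'dq': array([-4.37108513e-05,  2.74846946e-04,  7.89916152e-04,  8.45995994e-04,
       -1.41959352e-04,  1.61323990e-03,  7.94291462e-05]), 'joint_efforts': array([ 3.43617212e-04, -6.67854095e+01,  9.84562151e-01, -3.14461398e+01,
       -6.07211539e-02,  4.26500116e-02,  1.62053266e-04]), 'position': array([ 0.27983809, -0.55826646,  0.22595021]), 'ee_rot': array([-0.46496549,  1.96459932, -1.96156889]), 'force': array([-0.40303626, -1.41163562, -0.17871418]), 'ft_torque': array([ 0.04632661, -0.02301705, -0.02553882]), 'width': 1.0026199279523234}
0.0188
top [0.3209175  0.04993338 1.27216426] [[0.01, -1.0, 0.01], [-0.98, -0.01, -0.18], [0.18, -0.01, -0.98]] 514.8704842314737
side [ 0.68606932 -0.56812112  0.72646312] [[0.98, 0.2, -0.01], [0.13, -0.68, -0.72], [-0.15, 0.7, -0.69]] 511.6108490511047
```

View pics/top0.png

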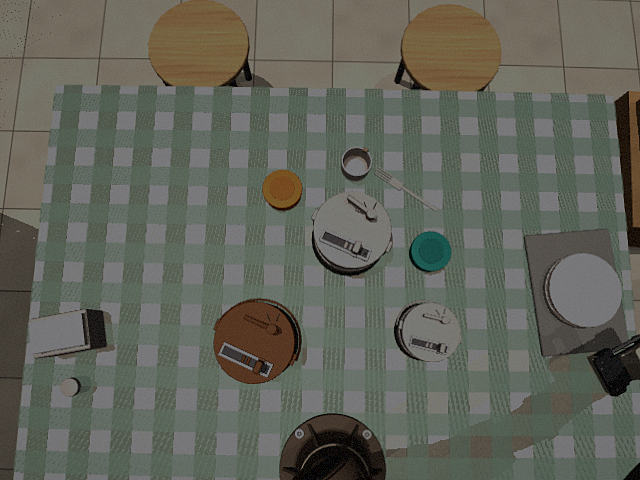

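View pics/side0.png

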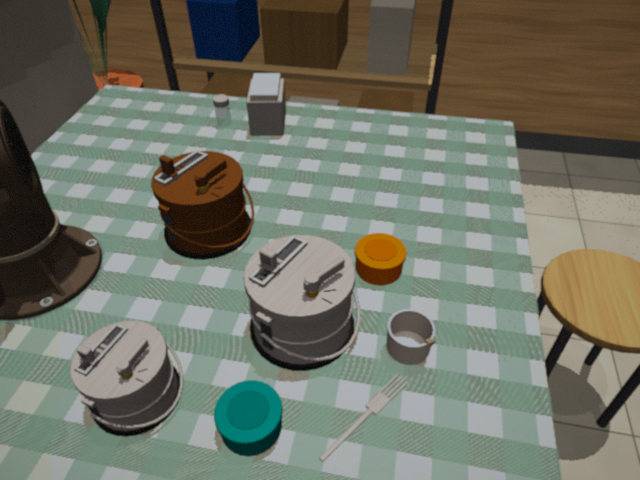

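The target is the large pale carrier, at top (352,230) and side (302,290). Its rail is on the robot's side with the tab at the right end (top 360,250), and the lever pivot is at about (372,214). Next I'll get a coarse pose from depth.

```bash
python3 - <<'E'
from h import *
for n in("top","side"):
    z=np.load(f"pics/{n}0.npz"); c=cam(n); P=cloud(c,z["d"])
    g=plane(cam("top"),[[352,228]],.14)[0]
    m=(np.hypot(P[...,0]-g[0],P[...,1]-g[1])<.12)
    lid=m&(abs(P[...,2]-.14)<.006); Q=P[lid]
    (cx,cy),r=cv2.minEnclosingCircle(Q[:,:2].astype(np.float32)); print(n,g,lid.sum(),cx,cy,r,np.median(Q[:,2]))
    for lo,hi in((.146,.154),(.16,.178),(.178,.2)):
        Q=P[m&(P[...,2]>lo)&(P[...,2]<hi)]
        if len(Q)>3: print(lo,len(Q),Q.mean(0).round(4),Q.min(0).round(3),Q.max(0).round(3))
    gray=z["im"].mean(2)
    dk=lid|(m&(abs(P[...,2]-.145)<.01)); Q=P[dk&(gray<75)&(np.hypot(P[...,0]-cx,P[...,1]-cy)<.08)]
    print("dark",len(Q),Q.mean(0)); 
    for name,(a,b) in {"orange":((10,25),0),"teal":((80,95),0)}.items():
        hsv=cv2.cvtColor(z["im"],cv2.COLOR_RGB2HSV); mm=(hsv[...,0]>=a[0] if 1 else 0)&(hsv[...,0]<=a[1])&(hsv[...,1]>190)&(P[...,2]>.03)&(P[...,2]<.06); 
        if mm.sum(): print(name,P[mm].mean(0).round(3),mm.sum())
print(np.array(camera_info("wrist")["tool_from_camera"]).round(3).tolist(), camera_info("wrist")["fovy"],Ro.from_rotvec(arm.observe()["ee_rot"]).as_matrix().round(3).tolist())
z=np.load("pics/top0.npz")["im"];y=np.load("pics/side0.npz")["im"]
a=cv2.resize(z[185:280,305:400],(400,400),interpolation=2);b=cv2.resize(y[230:330,240:360],(480,400),interpolation=2)
cv2.imwrite("pics/crop0.png",np.hstack([a,b])[:,:800,::-1])
E
```

```text
top [ 0.54385952 -0.03454546  0.14      ] 4011 0.5413060188293457 -0.03436869755387306 0.08807950466871262 0.14082360864146565
0.146 334 [ 0.5094 -0.019   0.1487] [ 0.468 -0.11   0.146] [0.613 0.044 0.154]
0.16 214 [ 0.5795 -0.0547  0.1728] [ 0.481 -0.086  0.16 ] [ 0.609 -0.021  0.178]
0.178 108 [ 0.5115 -0.0466  0.183 ] [ 0.482 -0.08   0.178] [ 0.599 -0.029  0.189]
dark 358 [ 0.51920818 -0.02189086  0.14238957]
orange [0.553 0.124 0.05 ] 382
teal [ 0.508 -0.229  0.053] 267
side [ 0.54385952 -0.03454546  0.14      ] 5875 0.5414292812347412 -0.03363633528351784 0.08893218636512756 0.14025417369245227
0.146 502 [ 0.5104 -0.0263  0.1486] [ 0.469 -0.084  0.146] [0.579 0.041 0.154]
0.16 683 [ 0.5653 -0.0572  0.1708] [ 0.481 -0.087  0.16 ] [ 0.61  -0.022  0.178]
0.178 140 [ 0.4951 -0.0431  0.183 ] [ 0.482 -0.052  0.178] [ 0.507 -0.032  0.187]
dark 277 [ 0.51652507 -0.04193166  0.14428009]
orange [0.578 0.12  0.049] 2207
teal [ 0.511 -0.236  0.052] 3480
[[0.001, 0.965, 0.261, -0.071], [-0.001, -0.261, 0.965, -0.158], [1.0, -0.001, 0.001, 0.0], [0.0, 0.0, 0.0, 1.0]] 62.053409292018294 [[-0.894, -0.001, 0.448], [-0.448, 0.001, -0.894], [0.0, -1.0, -0.001]]
```

View pics/crop0.png

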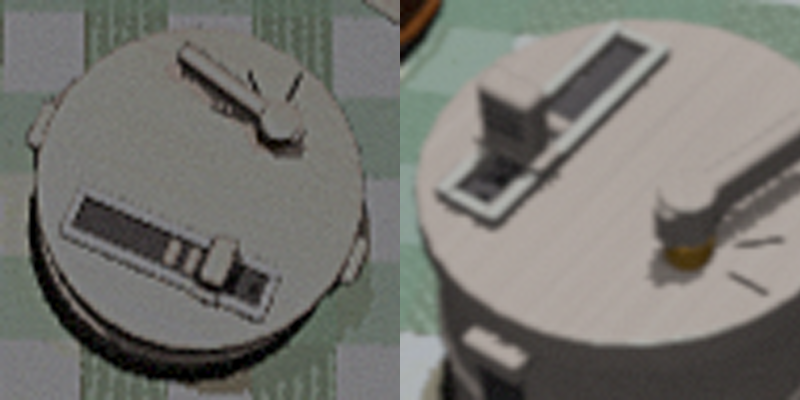

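The crop shows the carrier's +y pointing up-left, yaw about -24°. The tab is near the right end with both ridges just left of it, and the lever is about 13° open. The lid height (0.1405) and radius (0.088) match the spec. Next I'll move to view it from above.

Emit:
{"fn": "carry_out", "kwargs": {
  "steps": [0.6,0.25,0.5,0.4,0.1,0.6,0.5,1,0.75,0.2]
}}

```text
clock: 0.3
position: [0.3162, -0.4842, 0.2823]
ee_rot: [-0.601, 1.868, -1.864]
force: [0.7, -0.8, 0.3]
width: 0.869
```

Emit:
{"fn": "carry_out", "kwargs": {
  "steps": [0.6,0.25,0.5,0,0.1,0.6,0.5,1,0,0.2]
}}

```text
clock: 0.5
position: [0.3625, -0.394, 0.2836]
ee_rot: [-0.725, 1.761, -1.764]
force: [1.6, -0.0, 0.3]
width: 0.701
```

Emit:
{"fn": "carry_out", "kwargs": {
  "steps": [0.6,0.25,0.5,0,0.1,0.6,0.5,1,0,0.2]
}}

```text
clock: 0.7
position: [0.4069, -0.3039, 0.2829]
ee_rot: [-0.841, 1.657, -1.657]
force: [1.4, -0.2, 0.5]
width: 0.607
```

Emit:
{"fn": "carry_out", "kwargs": {
  "steps": [0.6,0.25,0.5,0,0,0.6,0.5,1,0,0]
}}

```text
clock: 0.9
position: [0.4515, -0.2146, 0.2829]
ee_rot: [-0.839, 1.66, -1.66]
force: [0.3, -0.6, 0.3]
width: 0.597
```

Emit:
{"fn": "carry_out", "kwargs": {
  "steps": [0.6,0.2,0.5,0,0,0.6,0.45,1,0,0,0.6,0.45,1,0,0,0.6,0.45,1,0,0,0.6,0.45,1,0,0]
}}

```text
clock: 1.4
position: [0.4957, -0.1177, 0.2826]
ee_rot: [-0.839, 1.66, -1.661]
force: [0.4, -0.2, -1.1]
width: 0.6
```

```bash
python3 - <<'E'
from h import *
st=arm.observe(); im,d,c=snap("wrist","w1"); print(st["clock"],st["position"],st["dq"].round(2),st["force"],Ro.from_rotvec(st["ee_rot"]).as_matrix().round(3).tolist())
P=cloud(c,d); C=[.5413,-.034]; m=np.hypot(P[...,0]-C[0],P[...,1]-C[1])<.12
Q=P[m&(abs(P[...,2]-.14)<.006)]; print(cv2.minEnclosingCircle(Q[:,:2].astype(np.float32)),np.median(Q[:,2]))
def rect(lo,hi):
    mm=(m&(P[...,2]>lo)&(P[...,2]<hi)).astype(np.uint8); n,l,s,_=cv2.connectedComponentsWithStats(mm)
    for i in range(1,n):
        if s[i,4]>100:
            Q=P[l==i]; r=cv2.minAreaRect(((Q[:,:2])*1000).astype(np.float32)); print(lo,s[i],np.round(r[0],1),np.round(r[1],1),round(r[2],1),np.median(Q[:,2]))
rect(.1455,.152); rect(.169,.178); rect(.179,.19)
E
```

```text
1.4 [ 0.49567735 -0.11773649  0.28258528] [ 0.02 -0.    0.01  0.   -0.   -0.    0.  ] [ 0.3826958  -0.17073156 -1.05747713] [[-0.594, -0.001, 0.805], [-0.805, -0.001, -0.594], [0.001, -1.0, -0.0]]
((0.5431345701217651, -0.03418508544564247), 0.08774504065513611) 0.1400375661229738
0.1455 [ 200   10   74  124 2362] [5.144e+02 2.000e-01] [76.4 30.6] 66.6 0.14774676683049232
0.1455 [239 146  49  45 758] [489.1 -59.4] [25.9 30. ] 67.4 0.1476186715461198
0.169 [ 356    0   35  135 2571] [584.9 -51.8] [77.6 21.5] 58.9 0.1742553118889288
0.179 [226 127  44  31 951] [496.9 -40.8] [15.3 26.1] 66.7 0.18352004266894786
```

View pics/w1.png

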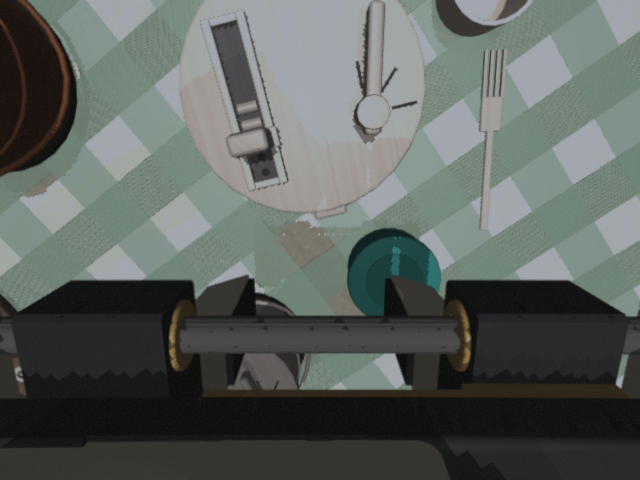

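The wrist view shows the rail and tab at (248,140), ridges at about (247,107) and (250,122), the lever pivot at (373,112) and its tip above (376,5). I'll refine the ridge positions and lever angle.

```bash
python3 - <<'E'
from h import *
z=np.load("pics/w1.npz"); c=cam("wrist",dict(position=z["p"],ee_rot=z["r"])); P=cloud(c,z["d"]); im=z["im"]
th=np.radians(66.65); ey=np.array([np.cos(th),np.sin(th)]); ex=np.array([ey[1],-ey[0]]); C=np.array([.5431,-.0342])
L=np.stack([(P[...,:2]-C)@ex,(P[...,:2]-C)@ey],-1)*1000; Z=P[...,2]*1000-140
m=(Z>31)&(Z<37)&(np.hypot(L[...,0]-42,L[...,1]+25)>16)&(L[...,0]>15)&(np.hypot(L[...,0],L[...,1])<85)
Q=L[m]; print(len(Q)); r=cv2.minAreaRect(Q.astype(np.float32)); print("bar",r); 
vx,vy,x0,y0=cv2.fitLine(Q.astype(np.float32),2,0,.01,.01).ravel(); print("lever angle",np.degrees(np.arctan2(vx,vy)),"line at pivot y: x=",x0+(-25-y0)*vx/vy)
# knob
k=(Z>25)&(np.hypot(L[...,0]-42,L[...,1]+25)<16); print("knob",cv2.minEnclosingCircle(L[k].astype(np.float32)))
# rail ends
rl=(Z>6)&(Z<10)&(abs(L[...,0]+40)<16); print("rail y",L[rl][:,1].min(),L[rl][:,1].max(),L[rl][:,0].min(),L[rl][:,0].max())
# profile along rail centreline at z=5.5 above lid
for y in np.arange(-50,40,1.0):
    if y<-35 or -22<y<25:
        X=np.array([[*(C+(-40+dx)/1000*ex+y/1000*ey),.1435] for dx in(-4,0,4)]); p=proj(c,X).round().astype(int)
        g=np.mean([im[v,u].mean() for u,v in p]); dz=np.mean([Z[v,u] for u,v in p]); print(int(y),round(g),round(dz,1),end=" | ")
t=(Z>41)&(Z<48); print("\ntab",cv2.minAreaRect(L[t&(L[...,0]<-20)].astype(np.float32)))
E
```

```text
1360
bar ((51.04098129272461, 13.976187705993652), (48.88595962524414, 10.055171966552734), 76.524169921875)
lever angle 13.303853 line at pivot y: x= 41.587563
knob ((42.24578857421875, -23.673322677612305), 14.63730525970459)
rail y -57.42739155437926 58.2438007279327 -55.33657442515314 -24.52932466234159
-50 64 0.6 | -49 62 -0.4 | -48 64 0.5 | -47 61 1.0 | -46 64 0.8 | -45 66 0.1 | -44 74 -0.7 | -43 73 0.8 | -42 73 0.1 | -41 73 0.3 | -40 63 0.5 | -39 56 -0.0 | -38 39 -0.1 | -37 38 0.8 | -36 36 -0.1 | -21 161 44.0 | -20 161 43.4 | -19 155 44.2 | -18 139 43.4 | -17 114 43.1 | -16 79 39.8 | -15 105 4.2 | -14 126 4.8 | -13 143 5.0 | -12 156 5.7 | -11 143 5.0 | -10 130 5.0 | -9 111 4.2 | -8 75 -0.1 | -7 74 1.1 | -6 74 0.2 | -5 66 1.7 | -4 86 3.7 | -3 113 4.4 | -2 133 5.3 | -1 150 5.6 | 0 154 5.6 | 1 137 5.0 | 2 123 4.4 | 3 88 1.6 | 4 75 0.9 | 5 75 0.1 | 6 74 -0.1 | 7 74 0.1 | 8 74 0.7 | 9 75 -0.6 | 10 74 0.5 | 11 75 0.6 | 12 75 0.9 | 13 75 -0.1 | 14 75 0.6 | 15 75 0.1 | 16 75 0.0 | 17 74 0.3 | 18 75 0.3 | 19 74 0.6 | 20 74 0.2 | 21 75 -0.1 | 22 75 0.4 | 23 74 0.5 | 24 74 0.1 | 
tab ((-39.71427917480469, -24.486982345581055), (13.885810852050781, 25.776397705078125), 89.74166870117188)
```

Ridges are at y = -12.1 and -0.5 mm (11.6 apart, as specified), so the notch is at -6.3. The tab is at -24.5, leaving 18.2 mm of travel. The lever is at 13.3°. Moving to the lever.

Emit:
{"fn": "carry_out", "kwargs": {
  "steps": [0.5,0.5,0.4,0,0,0.5,1,0.81,0,0,0.5,1,0.81,0,0,0.5,1,0.81,-0.4,0,0.5,1,0.81,-0.7,0,0.5,1,0.81,-0.7,0,0.5,1,0.81,-0.7,0]
}}

```text
clock: 2.15
position: [0.596, -0.0372, 0.2134]
ee_rot: [-0.838, 1.661, -1.662]
force: [0.2, -0.6, 1.1]
width: 0.501
```

```bash
python3 - <<'E'
from h import *
st=arm.observe(); x=Ro.from_rotvec(st["ee_rot"]).as_matrix()[:,0]; print(st["position"],np.degrees(np.arctan2(-x[1],-x[0])),st["force"])
p=st["position"]; print("to go x,y,z",np.array([.5992,-.0368,.147])-p)
E
```

```text
[ 0.59602946 -0.0372231   0.21335889] 53.48968608328126 [ 0.24385823 -0.56662895  1.11549828]
to go x,y,z [ 0.00317054  0.0004231  -0.06635889]
```

Emit:
{"fn": "carry_out", "kwargs": {
  "steps": [0.5,0.03,0,-0.3,0,0.5,0.03,0,-0.55,0,0.5,0.03,0,-0.66,0,0.5,0.03,0,-0.66,0,0.5,0.03,0,-0.66,0,0.05,0.03,0,-0.66,0,0.05,0.03,0,-0.66,0,0.05,0.03,0,-0.66,0,0.05,0.03,0,-0.66,0,0.05,0.03,0,-0.66,0,0.05,0.03,0,-0.66,0],
  "grip_force": 20
}}

```text
clock: 3.25
position: [0.5992, -0.0353, 0.147]
ee_rot: [-0.839, 1.66, -1.66]
force: [-0.9, 0.1, 1.7]
width: 0.106
```

```bash
python3 - <<'E'
from h import *
st=arm.observe(); x=Ro.from_rotvec(st["ee_rot"]).as_matrix()[:,0]; h=np.degrees(np.arctan2(-x[1],-x[0])); p=st["position"]
print(p,h,st["force"],st["ft_torque"],st["width"]*92)
v=np.array([.5718,-.0738]); r=p[:2]-v; print("radius",np.linalg.norm(r),"heading",np.degrees(np.arctan2(r[1],r[0])))
for a in(8,16,24,31.7,32,33):
    R=Ro.from_euler("z",-a,degrees=True).as_matrix()[:2,:2]; print(a,((R@r-r)*10).round(3),round(-a/45,3))
E
```

```text
[ 0.59920212 -0.03532899  0.14704671] 53.61754858823794 [-0.93936327  0.13302179  1.73129922] [ 0.06614701  0.18471989 -0.15655957] 9.754429383993827
radius 0.04723234879410029 heading 54.538507493244985
8 [ 0.051 -0.042] -0.178
16 [ 0.095 -0.09 ] -0.356
24 [ 0.133 -0.145] -0.533
31.7 [ 0.161 -0.201] -0.704
32 [ 0.162 -0.204] -0.711
33 [ 0.165 -0.211] -0.733
```

Emit:
{"fn": "carry_out", "kwargs": {
  "steps": [0.05,0.026,-0.02,0,-0.09,0.05,0.051,-0.042,0,-0.18,0.05,0.074,-0.065,0,-0.27,0.05,0.095,-0.09,0,-0.355,0.05,0.115,-0.117,0,-0.445,0.05,0.133,-0.145,0,-0.535,0.05,0.148,-0.173,0,-0.62,0.05,0.162,-0.204,0,-0.71,0.05,0.162,-0.204,0,-0.71,0.05,0.162,-0.204,0,-0.71]
}}

```text
clock: 4.25
position: [0.615, -0.056, 0.1469]
ee_rot: [-0.388, 2.014, -2.014]
force: [-4.1, -0.9, 4.3]
width: 0.106
```

```bash
cat > lev.py <<'E'
from h import *
st=arm.observe(); x=Ro.from_rotvec(st["ee_rot"]).as_matrix()[:,0]; h=np.degrees(np.arctan2(-x[1],-x[0])); p=st["position"]
print(st["clock"],p,h,st["force"],st["ft_torque"],st["width"]*92)
v=np.array([.5718,-.0738]); r=p[:2]-v; print("radius",np.linalg.norm(r),"heading",np.degrees(np.arctan2(r[1],r[0])))
E
python3 lev.py
```

```text
4.25 [ 0.61503123 -0.05600804  0.14694944] 21.77641530111995 [-4.12872744 -0.94686731  4.26564562] [-0.18884552  0.77291866 -0.16513264] 9.755190796983305
radius 0.04674925980665006 heading 22.36978281343656
```

Emit:
{"fn": "carry_out", "kwargs": {
  "steps": [0.5,0,0,0,0,0.5,0,0,0,0,0.5,0,0,0,0,0.5,0,0,0.3,0,0.5,0,0,0.7,0,0.5,0,0,1,0,0.5,0,0,1,-0.2,0.5,0,0,1,-0.4,0.5,-0.3,0,1,-0.6,0.5,-0.6,0.1,1,-0.8,0.5,-1,0.15,1,-1,0.5,-1,0.15,1,-1]
}}

```text
clock: 5.45
position: [0.5107, -0.0401, 0.2466]
ee_rot: [-0.412, -1.993, 1.994]
force: [1.6, 0.2, 0.0]
width: 0.503
```

```bash
python3 lev.py
```

```text
5.45 [ 0.51073172 -0.04007797  0.24658038] -23.559800637983358 [1.60995731 0.17096481 0.00459653] [0.05669814 0.02325701 0.04725535] 46.29466363958086
radius 0.06976037126993777 heading 151.0924290784626
```

Measure the lever from here after rising a little.

Emit:
{"fn": "carry_out", "kwargs": {
  "steps": [0.4,-0.14,-0.01,0.3,0,0.4,-0.14,-0.01,0.4,0,0.4,-0.14,-0.01,0.4,0,0.4,-0.14,-0.01,0.4,0]
}}

```text
clock: 5.85
position: [0.5018, -0.0418, 0.2864]
ee_rot: [-0.412, -1.998, 1.998]
force: [0.3, -0.8, -0.2]
width: 0.4
```

```bash
cat > meas.py <<'E'
from h import *
import sys
im,d,c=snap("wrist",sys.argv[1]); P=cloud(c,d)
th=np.radians(66.65); ey=np.array([np.cos(th),np.sin(th)]); ex=np.array([ey[1],-ey[0]]); C=np.array([.5431,-.0342])
L=np.stack([(P[...,:2]-C)@ex,(P[...,:2]-C)@ey],-1)*1000; Z=P[...,2]*1000-140
m=(Z>31)&(Z<37)&(np.hypot(L[...,0]-42,L[...,1]+25)>16)&(L[...,0]>15)&(np.hypot(L[...,0],L[...,1])<95)
Q=L[m].astype(np.float32)
if len(Q)>50:
    vx,vy,x0,y0=cv2.fitLine(Q,2,0,.01,.01).ravel(); print("lever",len(Q),np.degrees(np.arctan2(vx,vy)),cv2.minAreaRect(Q))
t=(Z>41)&(Z<48)&(np.hypot(L[...,0]+40,L[...,1]+20)<25); print("tab",t.sum(),cv2.minAreaRect(L[t].astype(np.float32)) if t.sum()>20 else 0)
for y in np.arange(-40,8,1.0):
    X=np.array([[*(C+(-40+dx)/1000*ex+y/1000*ey),.1435] for dx in(-4,0,4)]); p=proj(c,X).round().astype(int)
    if (p>=0).all() and (p[:,0]<640).all() and (p[:,1]<480).all(): print(int(y),round(np.mean([Z[v,u] for u,v in p]),1),end=" | ")
E
python3 meas.py w2; python3 lev.py
```

```text
lever 1236 45.341602 ((69.98536682128906, 3.288698196411133), (48.831764221191406, 9.851910591125488), 44.83919906616211)
tab 701 ((-39.13241195678711, -24.42082977294922), (25.29570770263672, 13.745308876037598), 0.47047537565231323)
-40 0.6 | -39 0.3 | -38 0.4 | -37 0.7 | -36 0.2 | -35 0.9 | -34 0.3 | -33 25.7 | -32 41.5 | -31 42.4 | -30 42.9 | -29 42.6 | -28 43.1 | -27 43.0 | -26 43.2 | -25 42.9 | -24 42.8 | -23 43.3 | -22 43.1 | -21 43.0 | -20 43.4 | -19 42.3 | -18 40.8 | -17 37.5 | -16 26.2 | -15 3.7 | -14 5.3 | -13 5.5 | -12 5.3 | -11 4.9 | -10 5.1 | -9 3.6 | -8 -0.1 | -7 1.2 | -6 0.1 | -5 0.3 | -4 3.6 | -3 4.1 | -2 5.0 | -1 4.9 | 0 5.5 | 1 4.8 | 2 4.2 | 3 1.8 | 4 0.6 | 5 0.2 | 6 0.1 | 7 0.5 | 5.9 [ 0.50153982 -0.04180257  0.28597071] -23.308782989441863 [0.35035188 0.46390388 0.7659958 ] [ 0.05920226  0.08177464 -0.01276859] 36.983242975666464
radius 0.07720316452808523 heading 155.5148397134826
```

View pics/w2.png

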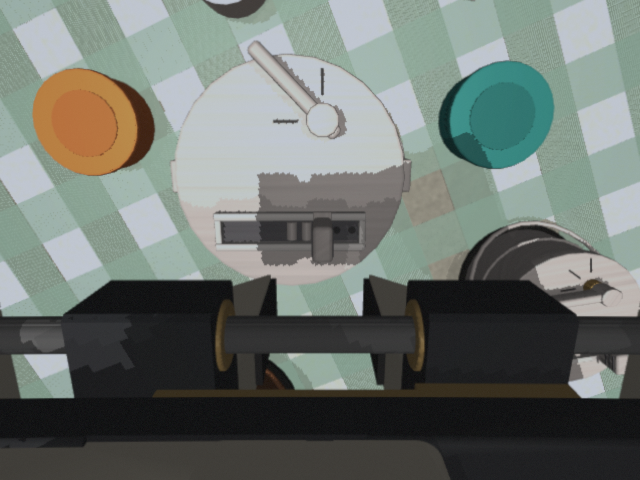

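The view shows the lever at (290,82) covering the half line, measured at 45°. The tab at (322,235) hasn't moved. Descending on the slide.

Emit:
{"fn": "carry_out", "kwargs": {
  "steps": [0.4,-0.05,0.01,-0.4,0,0.4,-0.05,0.01,-0.8,0,0.4,-0.05,0.01,-0.8,0,0.4,-0.05,0.01,-0.8,0]
}}

```text
clock: 6.3
position: [0.4962, -0.0409, 0.2066]
ee_rot: [-0.41, -1.996, 1.997]
force: [0.5, -0.4, 0.7]
width: 0.4
```

```bash
cat > sl.py <<'E'
from h import *
st=arm.observe(); p=st["position"]; x=Ro.from_rotvec(st["ee_rot"]).as_matrix()[:,0]
th=np.radians(66.65); ey=np.array([np.cos(th),np.sin(th)]); ex=np.array([ey[1],-ey[0]]); C=np.array([.5431,-.0342])
f=st["force"][:2]
print(st["clock"],p.round(4),"hd",np.degrees(np.arctan2(-x[1],-x[0])).round(2),"carrier xy mm",np.round([(p[:2]-C)@ex*1e3,(p[:2]-C)@ey*1e3],2),"F x,y,z",round(f@ex,2),round(f@ey,2),st["force"][2].round(2),"w",st["width"]*92)
E
python3 sl.py
```

```text
6.3 [ 0.4962 -0.0409  0.2066] hd -23.32 carrier xy mm [-40.41 -24.69] F x,y,z 0.64 -0.16 0.74 w 36.78353877747437
```

Emit:
{"fn": "carry_out", "kwargs": {
  "steps": [0.4,0.003,0.003,-0.3,0,0.4,0.003,0.003,-0.53,0,0.4,0.003,0.003,-0.53,0,0.4,0.003,0.003,-0.53,0,0.05,0.003,0.003,-0.53,0,0.05,0.003,0.003,-0.53,0,0.05,0.003,0.003,-0.53,0,0.05,0.003,0.003,-0.53,0,0.05,0.003,0.003,-0.53,0,0.05,0.003,0.003,-0.53,0],
  "grip_force": 25
}}

```text
clock: 7.3
position: [0.4972, -0.0407, 0.1547]
ee_rot: [-0.414, -1.998, 1.998]
force: [-1.6, -1.6, 6.2]
width: 0.154
```

```bash
python3 sl.py
```

```text
7.3 [ 0.4972 -0.0407  0.1547] hd -23.32 carrier xy mm [-39.57 -24.12] F x,y,z -0.87 -2.07 6.16 w 14.143874245942682
```

Emit:
{"fn": "carry_out", "kwargs": {
  "steps": [0.05,0.01,0.023,0,0,0.05,0.02,0.046,0,0,0.05,0.02,0.046,0,0,0.05,0.02,0.046,0,0]
}}

```text
clock: 7.7
position: [0.4993, -0.0357, 0.1547]
ee_rot: [-0.413, -1.998, 1.998]
force: [-1.4, -0.2, 6.0]
width: 0.155
```

```bash
python3 sl.py
```

```text
7.7 [ 0.4993 -0.0357  0.1547] hd -23.31 carrier xy mm [-39.59 -18.75] F x,y,z -1.19 -0.77 6.04 w 14.228259705383316
```

Emit:
{"fn": "carry_out", "kwargs": {
  "steps": [0.05,0.012,0.028,0,0,0.05,0.02,0.046,0,0,0.05,0.02,0.046,0,0,0.05,0.02,0.046,0,0]
}}

```text
clock: 8.1
position: [0.501, -0.0319, 0.1547]
ee_rot: [-0.414, -1.997, 1.998]
force: [-2.7, -2.6, 8.6]
width: 0.151
```

```bash
python3 sl.py
```

```text
8.1 [ 0.501  -0.0319  0.1547] hd -23.35 carrier xy mm [-39.59 -14.62] F x,y,z -1.4 -3.47 8.62 w 13.866329996104723
```

Emit:
{"fn": "carry_out", "kwargs": {
  "steps": [0.05,0.006,0.014,0,0,0.05,0.012,0.028,0,0,0.05,0.012,0.028,0,0,0.05,0.012,0.028,0,0]
}}

```text
clock: 8.5
position: [0.5027, -0.0277, 0.1547]
ee_rot: [-0.413, -2.0, 1.997]
force: [0.9, 2.1, 5.7]
width: 0.148
```

```bash
python3 sl.py
```

```text
8.5 [ 0.5027 -0.0277  0.1547] hd -23.28 carrier xy mm [-39.63 -10.06] F x,y,z 0.01 2.27 5.71 w 13.57342001086921
```

Emit:
{"fn": "carry_out", "kwargs": {
  "steps": [0.05,0.004,0.01,0,0,0.05,0.008,0.018,0,0,0.05,0.008,0.018,0,0,0.05,0.008,0.018,0,0]
}}

```text
clock: 8.9
position: [0.5036, -0.0258, 0.1547]
ee_rot: [-0.413, -2.0, 1.997]
force: [0.4, 3.0, 5.9]
width: 0.151
```

```bash
python3 sl.py
```

```text
8.9 [ 0.5036 -0.0258  0.1547] hd -23.28 carrier xy mm [-39.6   -7.96] F x,y,z -0.84 2.86 5.9 w 13.8770433366608
```

Emit:
{"fn": "carry_out", "kwargs": {
  "steps": [0.05,0.004,0.009,0,0,0.05,0.004,0.009,0,0,0.05,0.004,0.009,0,0]
}}

```text
clock: 9.2
position: [0.5037, -0.0254, 0.1547]
ee_rot: [-0.413, -1.999, 1.998]
force: [-1.4, 1.4, 6.6]
width: 0.151
```

```bash
python3 sl.py
```

```text
9.2 [ 0.5037 -0.0254  0.1547] hd -23.3 carrier xy mm [-39.61  -7.54] F x,y,z -1.89 0.73 6.57 w 13.870644872303803
```

Emit:
{"fn": "carry_out", "kwargs": {
  "steps": [0.05,0.003,0.006,0,0,0.05,0.003,0.006,0,0,0.05,0.003,0.006,0,0]
}}

```text
clock: 9.5
position: [0.5038, -0.0252, 0.1547]
ee_rot: [-0.413, -1.998, 1.998]
force: [-2.2, 0.3, 8.0]
width: 0.154
```

```bash
python3 sl.py; python3 meas.py w3
```

```text
9.5 [ 0.5038 -0.0252  0.1547] hd -23.31 carrier xy mm [-39.63  -7.26] F x,y,z -2.14 -0.64 8.03 w 14.127838298857586
lever 2627 40.878883 ((63.0377197265625, -3.2445478439331055), (29.75863265991211, 10.202144622802734), 44.72578811645508)
tab 1195 ((-39.70216751098633, -8.477441787719727), (22.224027633666992, 26.443572998046875), 88.26287078857422)
-40 92.4 | -39 91.6 | -38 93.1 | -37 92.7 | -36 92.6 | -35 92.7 | -34 92.9 | -33 93.2 | -32 92.6 | -31 92.6 | -30 92.4 | -29 93.2 | -28 92.8 | -27 91.7 | -26 91.5 | -25 90.4 | -24 32.9 | -23 33.0 | -22 32.9 | -21 33.2 | -20 33.3 | -19 32.1 | -18 31.4 | -17 29.6 | -16 28.9 | -15 29.0 | -14 30.4 | -13 31.8 | -12 33.5 | -11 33.7 | -10 34.1 | -9 33.9 | -8 34.1 | -7 33.9 | -6 34.0 | -5 34.3 | -4 33.9 | -3 34.5 | -2 33.8 | -1 33.6 | 0 33.2 | 1 31.4 | 2 29.4 | 3 29.0 | 4 31.0 | 5 32.1 | 6 33.3 | 7 33.1 |
```

View pics/w3.png

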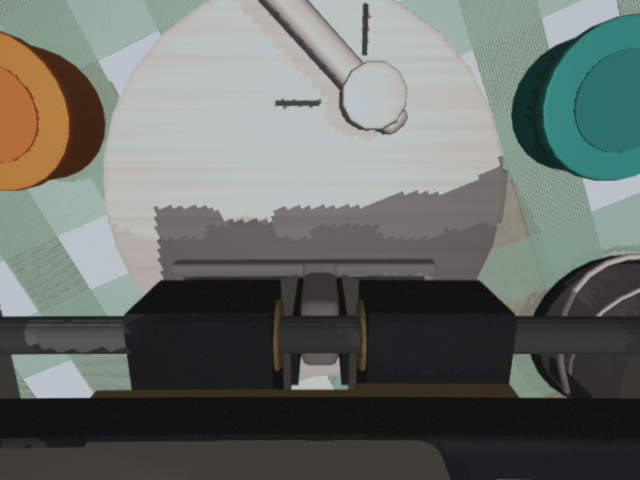

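The fingers hold the tab at (320,310). The force has changed from +2.9 N to -0.6 N, so it is close to the notch. I'll check the tab edges against the rail edges in pixels.

```bash
python3 - <<'E'
from h import *
z=np.load("pics/w3.npz"); c=cam("wrist",dict(position=z["p"],ee_rot=z["r"])); im=z["im"].astype(float)
th=np.radians(66.65); ey=np.array([np.cos(th),np.sin(th)]); C=np.array([.5431,-.0342])
Y=lambda u,v,h:((plane(c,[[u,v]],.14+h)[0][:2]-C)@ey*1000).round(2)
for v in(296,302,308): print(v,im[v,284:360:2].mean(1).round().astype(int).tolist())
P=cloud(c,z["d"]); Z=P[...,2]*1000-140; L=(P[...,:2]-C)@ey*1000
for v in(290,300,345,355): print(v,[(u,round(float(Z[v,u])),round(float(L[v,u]),1)) for u in range(296,350,3)])
r=(abs(Z-8)<2.5); r[275:]=0; r[:255]=0; print("rail",L[r].min(),L[r].max())
E
```

```text
296 [59, 60, 59, 61, 59, 56, 12, 19, 19, 49, 52, 52, 54, 53, 54, 52, 53, 54, 53, 53, 53, 54, 53, 52, 52, 54, 51, 26, 16, 18, 38, 60, 62, 60, 60, 60, 60, 40]
302 [59, 58, 60, 59, 60, 40, 17, 16, 22, 53, 61, 67, 68, 69, 70, 71, 71, 72, 71, 71, 71, 70, 69, 70, 69, 64, 58, 40, 15, 16, 16, 58, 59, 61, 60, 59, 56, 39]
308 [59, 58, 61, 61, 57, 23, 14, 17, 32, 72, 79, 84, 88, 89, 89, 90, 90, 89, 89, 89, 90, 90, 90, 91, 88, 85, 79, 61, 19, 17, 17, 44, 60, 59, 59, 59, 43, 40]
290 [(296, 28, 2.5), (299, 28, 1.4), (302, 26, 0.3), (305, 31, -1.1), (308, 32, -2.3), (311, 33, -3.4), (314, 33, -4.5), (317, 33, -5.7), (320, 33, -6.8), (323, 34, -7.9), (326, 34, -9.0), (329, 33, -10.2), (332, 31, -11.4), (335, 31, -12.5), (338, 28, -13.8), (341, 29, -14.9), (344, 32, -15.9), (347, 32, -17.0)]
300 [(296, 38, 2.0), (299, 37, 0.9), (302, 39, -0.3), (305, 41, -1.4), (308, 41, -2.5), (311, 42, -3.6), (314, 41, -4.7), (317, 42, -5.7), (320, 42, -6.8), (323, 42, -7.8), (326, 41, -8.9), (329, 41, -10.0), (332, 42, -11.1), (335, 40, -12.2), (338, 36, -13.5), (341, 38, -14.5), (344, 37, -15.6), (347, 40, -16.5)]
345 [(296, 98, -1.7), (299, 98, -2.3), (302, 98, -2.9), (305, 98, -3.6), (308, 98, -4.2), (311, 97, -4.8), (314, 98, -5.4), (317, 97, -6.1), (320, 97, -6.7), (323, 98, -7.3), (326, 99, -7.9), (329, 98, -8.6), (332, 97, -9.2), (335, 98, -9.9), (338, 98, -10.5), (341, 98, -11.1), (344, 98, -11.7), (347, 98, -12.3)]
355 [(296, 60, 0.8), (299, 53, 0.3), (302, 42, -0.2), (305, 43, -1.3), (308, 44, -2.4), (311, 44, -3.5), (314, 44, -4.6), (317, 44, -5.7), (320, 45, -6.8), (323, 43, -7.9), (326, 44, -9.0), (329, 45, -10.0), (332, 43, -11.2), (335, 44, -12.2), (338, 42, -13.4), (341, 58, -13.5), (344, 61, -14.3), (347, 62, -15.2)]
rail -57.356278626183126 58.09714953584379
```

The tab is at about -6.8 and the notch at -6.3. One more small nudge.

Emit:
{"fn": "carry_out", "kwargs": {
  "steps": [0.05,0.002,0.004,0,0,0.05,0.002,0.004,0,0,0.05,0.002,0.004,0,0,0.05,0.002,0.004,0,0,0.05,0.002,0.004,0,0]
}}

```text
clock: 10.05
position: [0.5039, -0.025, 0.1547]
ee_rot: [-0.413, -1.998, 1.998]
force: [-1.6, -0.3, 8.4]
width: 0.151
```

```bash
cat > ed.py <<'E'
from h import *
im,d,c=snap("wrist","e%d"%int(arm.observe()["clock"]*100)); P=cloud(c,d); Z=P[...,2]*1000-140
th=np.radians(66.65); ey=np.array([np.cos(th),np.sin(th)]); C=np.array([.5431,-.0342]); g=im.astype(float).mean(2)
o=[]
for v in range(302,312):
    u=np.arange(290,352); k=np.where(g[v,290:352]>0.65*g[v,320])[0]+290
    a=320
    while a-1 in k:a-=1
    b=320
    while b+1 in k:b+=1
    q=(plane(c,[[a-.5,v],[b+.5,v]],.184)[:,:2]-C)@ey*1000; o.append([q.mean(),q[0]-q[1]])
r=(abs(Z-8)<2.5); r[275:]=0; r[:255]=0; L=(P[...,:2]-C)@ey*1000
print("tab y, width",np.median(o,0),"rail mid",(L[r].min()+L[r].max())/2)
E
python3 sl.py; python3 ed.py; python3 sl.py
```

```text
10.05 [ 0.5039 -0.025   0.1547] hd -23.33 carrier xy mm [-39.62  -7.08] F x,y,z -1.34 -0.93 8.41 w 13.850491171470374
tab y, width [-6.42193688 12.98316929] rail mid 0.20534764524242632
10.1 [ 0.5039 -0.025   0.1547] hd -23.32 carrier xy mm [-39.61  -7.03] F x,y,z -1.91 -1.54 8.01 w 13.620976584199807
```

```bash
python3 sl.py; python3 -c "
from cell import arm
print(arm.sign_off())"
```

```text
10.1 [ 0.5039 -0.025   0.1547] hd -23.32 carrier xy mm [-39.61  -7.03] F x,y,z -1.91 -1.54 8.01 w 13.620976584199807
the job is handed in; nothing more can be done
None
```

The valve lever is at half open and the vent slide is gripped in the notch. I handed the job in at 10.1 s; the hand-in gives no verdict.

- **Valve:** I gripped the lever and turned it from about 13° to half open. The wrist camera read 44.8–45.3° afterwards, with the slide still where it started. A later partial view gave 40.9° from one fit and 44.7° from another. I put the lower figure down to the cropped view.
- **Slide:** I gripped the tab and eased it about 18 mm over the first ridge. The last camera check put it at -6.4 mm along the rail, against -6.3 mm for the notch. The push along the rail was about 1.5 N, which is only the drag, so it is not on the second ridge. The arm's own reading was -7.0 mm, about 0.6 mm off the camera. I went by the camera and the force.
- **Not explained:** from the grip on the slide to the end there was a steady upward wrist force of about 6–9 N. It is far below the limits.
- **Bystanders:** the arm passed well above the boxes, cup and fork, and they were undisturbed in the parts I could see. I did not take a final overall picture to confirm it.

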